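# Shim the rocking copy stand

## Task

The camera copy stand rocks because its front right foot has lost its rubber pad. With the fingertips alone and lifting nothing, push the orange wedge thin edge first along the table under that bare foot until it bears firmly and the rocking is gone, but not so far that the other feet come off the table; then press down firmly on the black cap of that corner to check that it no longer sinks, and let go. Leave the stand where it is and disturb nothing else.

Things in the scene. Friction and masses are not known exactly. Their poses are not given: they have to be found in the camera images.
- stand: Camera copy stand, 4.9 kg, loose: baseboard 230 (x) x 330 (y) mm, top 54 mm above the table, on two runners with black end caps (22 mm clear of the table) and four feet at x +-140, y +-130 mm; column at the back, camera over the middle (270 mm up). The front right foot is 7 mm short: that corner sinks when pressed. Origin: centre of its footprint; +x to its back, +y to its left, z up.
- wedge: Orange plastic wedge, 90 mm long (x), 40 mm wide (y), 70 g, flat on the table beside the bare foot. Origin: centre of its underside. Its +x points to the thin edge (2 mm thick, at x = +45 mm); the thick end (x = -45 mm) is an upright face 17 mm high; even slope, 1 in 6. Pushed on this face it follows the finger; it holds by friction and does not slip back.
- bare_foot: Bare steel stud, 18 mm diameter, the stand's front right foot (its x -140, y -130 mm). Origin: centre of its underside, 7 mm above the table. The wedge first bears when its origin is about 24 mm short of this foot's centre; from there the push grows by about 1.3 N per mm (the rubber feet yield): 6 N is firm, and beyond some 20 to 25 N (about 15 mm on) the front left foot comes off the table.
- front_foot: The stand's front left rubber foot, 32 mm diameter (stand's x -140, y +130 mm). Origin: centre of its underside. It stands on the table and must still bear on it at the end.
- corner_cap: Black plastic cap on the runner's end above the bare foot, 50 (x) x 44 (y) x 21 mm, part of the stand. Origin: centre of its underside, 22 mm above the table. The place to press on.
- corner_top (a point): Centre of the top face of that cap, 43 mm above the table at the start; free above; the baseboard's front edge begins 25 mm behind it and is 11 mm higher.
- panel: Bystander: small painted panel, 150 x 210 x 6 mm, lying loose on the stand's baseboard. Origin: centre of its underside.
- paint_jar: Bystander: red paint jar with black lid, 42 mm diameter, 51 mm high, loose in front of the stand. Origin: centre of its underside.
- juice_bottle: Bystander: amber glass bottle, 72 mm diameter, 250 mm high, behind the stand. Origin: centre of its underside.
- flask: Bystander: green vacuum flask, 70 mm diameter, 192 mm high, behind the stand. Origin: centre of its underside.
- water_glass: Bystander: clear drinking glass, 68 mm diameter, 100 mm high, behind the stand. Origin: centre of its underside.
- spare_block: Bystander: wooden sanding block 60 x 30 x 30 mm to the right of the stand. Origin: centre of its underside.

How it is judged:
By the outcome, as a careful person would: the job done as asked, in the order asked, and still so for the second after the job is handed in, with the robot touching nothing.
It also fails if it takes over 61 s, if anything falls off the work surface, if the arm or the gripper's body presses on something with over 40 N, if the wrist force passes 120 N, or if a joint passes its speed limit or range.

## Robot

A 6-joint arm with a two-finger parallel gripper is mounted at the origin on the work surface. World frame = base frame: x ahead of the robot, y to its left, z up, the work surface at z = 0. Lengths are in mm, angles in rad, forces in N, time in s.
With the tool pointing down it reaches from about 275 to 1000 mm from the base axis. Payload 8.4 kg.
Tool frame: the origin (TCP) lies midway between the tips of the shut fingers; the grasp point (between the pads) lies 19 mm behind it; z points along the fingers, y is the line along which they close (so a half turn about z gives the same grasp; the last joint's range is limited). The gripper opens to 85 mm and grips with 20 to 120 N. Pads are 22 mm wide; open, the fingers measure 114 mm over their backs; the gripper's body (76 mm by 85 mm) begins 54 mm behind the grasp point. The pads swing forward as they close: fully open they stand 13 mm farther back than shut.
Start: joints at [1.113, 0.353, 1.633, -0, 1.155, -0.002], TCP at [275.112, 561.196, 231.281] pointing down, gripper open.
Joint ranges: [-2.63, 2.63], [-0.92, 2.1], [0.06, 2.66], [-1.3, 4.44], [0, 2.69], [-3.02, 3.02]. Speed limits (rad/s): [2.22, 2.22, 2.79, 3.14, 3.14, 3.14].

## Interface

Orientations are given as [roll, pitch, yaw] about the fixed x, y, z axes, in that order (R = Rz(yaw) Ry(pitch) Rx(roll)).
In Python, from rig import r gives the robot as it stands.
- The arm moves only by the shell command python3 -m inch 'ROWS' [OPENING] [FORCE]. ROWS is JSON, a list that holds one entry, the list of rows, each a list of 6 numbers: the shift along the tool's x, y, z scaled (see below), then the turn, a rotation vector about the tool's x, y, z scaled (see below). In form: [[[tx, ty, tz, wx, wy, wz], ...]]. A call has 1 to 8 rows; each row is the pose to reach, as a shift and turn from the pose commanded when the call began, along the tool's axes at that moment, turning the shorter way round; what a row does not reach only later rows make up. The controller multiplies each number of a shift by 20 cm and each number of a turn by pi rad. A row lasts 1/12 s, in which the tool goes at most 41.7 mm and 7.16 degrees, less where a joint would pass 70% of its speed; a pose out of reach is approached as far as the arm can. A call with a number of a shift or a turn outside -1 to 1 is refused whole. A call with a gripper value outside its range is refused whole. OPENING is the gripper's target within -1 to 1 (fully open at 1, half-way at 0, shut at -1), set as the call begins (- or left out, the last holds). The fingers move at their own pace and stop on an object; FORCE is the grip in N (left out, the last holds). Time passes only in rows, so rows that repeat a pose let the fingers close. It gives the time, the measured TCP pose, the force, the opening and the grip force at its end, in the units of the state.
- r.sense(): the state, without advancing time (a new reading comes with each control period).
- r.grab_frame(name): name is "side" or "top" or "wrist"; returns the picture (384x512x3 uint8, red, green, blue); there is no depth.
- r.camera_info(name): a dict with "K" (3x3 intrinsics, pixels), "distortion" ([k1, k2, p1, p2, k3] as OpenCV has them; the pictures are not rectified), "rvec" (rotation vector, rad) and "tvec" (3), from world to camera coordinates, as OpenCV has them; the wrist camera has in their place "mount" (4x4, takes a point from camera to tool coordinates, whose origin is the TCP and whose axes are the flange's). Camera axes: x right, y down, z forward; pixel columns grow to the right and rows downward; lengths in mm; the calibration is good to about 2 mm. A picture is of the moment at which its call begins: read the wrist's pose just before it. camera_info takes no time and is no camera call.
- r.sign_off(): hands the job in; it is judged then, once.
The state is a dict: "clock": time; "qpos": joint angles; "qvel": joint speeds; "joint_efforts": joint torques, N m; "eef_pos": TCP position; "tcp_rot": TCP orientation; "contact_force": force on the tool from outside, world axes, zero at the start; "wrist_torque": the same for the moment, N m; "opening": opening from 0.0 (shut) to 1.0 (fully open); "grasp_force": force on a finger pad.
Only numpy, scipy, OpenCV 4.12 (cv2) and the standard library are available. Lean on these libraries where they do the work, as an engineer would, in place of code of your own. Each camera call takes 0.05 s, during which the arm holds its last target. There are 200 camera calls.

## Working session

There is one attempt and no reset: what is moved stays moved. The work goes in short steps, Python scripts to look and compute and a shell command to move; the robot and the scene stay as the last step left them, time stands still between calls to the robot, and variables do not carry over. Pictures are saved under pics/ and viewed, at most 10 in all, crops included, and the job is handed in when it is done.

```bash
mkdir -p pics; python3 - <<'E'
from rig import r
import cv2
s=r.sense(); print(s)
for n in("side","top"):
    f=r.grab_frame(n); cv2.imwrite(f"pics/{n}0.png",cv2.resize(f[:,:,::-1],(800,600),interpolation=cv2.INTER_CUBIC))
    i=r.camera_info(n); print(n,i)
print(r.camera_info("wrist"))
E
```

```text
{'clock': 0.0, 'qpos': array([ 1.11265800e+00,  3.53626584e-01,  1.63414093e+00,  9.81014378e-06,
        1.15518771e+00, -2.38227441e-03]), 'qvel': array([ 0.00181907, -0.00077289,  0.00139332,  0.00020956, -0.0006503 ,
        0.00037925]), 'joint_efforts': array([-2.16823268e-03, -6.05253410e+01, -3.42064762e+01, -3.06809416e-04,
        9.66570340e-03,  1.51409654e-05]), 'eef_pos': array([274.86568476, 560.78584586, 230.57223786]), 'tcp_rot': array([-3.14023011e+00, -1.22155890e-05,  2.68583263e+00]), 'contact_force': array([-0.71074286, -0.2309334 , -0.83114715]), 'wrist_torque': array([-0.04836281, -0.02686447,  0.05769071]), 'grasp_force': 0.0, 'opening': 1.0005763350524457}
side {'K': array([[375.62304725,   0.        , 258.70059928],
       [  0.        , 375.62304725, 198.57437234],
       [  0.        ,   0.        ,   1.        ]]), 'distortion': array([0.02004267, 0.        , 0.        , 0.        , 0.        ]), 'rvec': array([ 2.09274002, -0.35793509,  0.17817123]), 'tvec': array([-550.06855576,  180.58112845,  827.00335926])}
top {'K': array([[358.58634815,   0.      
[... 220 characters left out ...]
[ 2.12762999, -2.14214044,  0.19100435]), 'tvec': array([ 51.94170498, 576.5114653 , 955.20456364])}
{'K': array([[309.94881917,   0.        , 259.61563757],
       [  0.        , 309.94881917, 191.34656508],
       [  0.        ,   0.        ,   1.        ]]), 'distortion': array([-0.04330062,  0.        ,  0.        ,  0.        ,  0.        ]), 'mount': array([[-1.08346606e-03, -9.65121664e-01, -2.61799540e-01,
         6.71685648e+01],
       [ 9.99999245e-01, -1.19758712e-03,  2.76364243e-04,
        -5.77678441e-01],
       [-5.80252876e-04, -2.61799043e-01,  9.65122233e-01,
        -1.42275695e+02],
       [ 0.00000000e+00,  0.00000000e+00,  0.00000000e+00,
         1.00000000e+00]])}
```

View pics/top0.png

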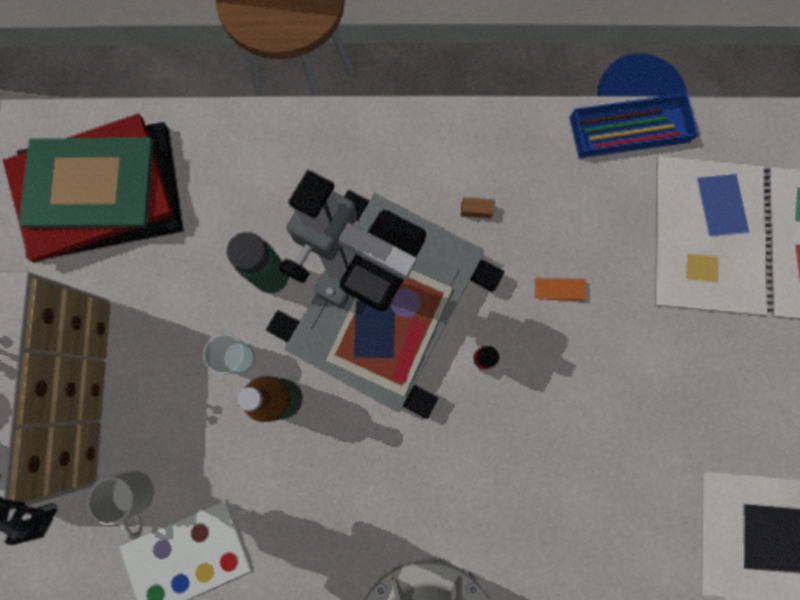

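View pics/side0.png

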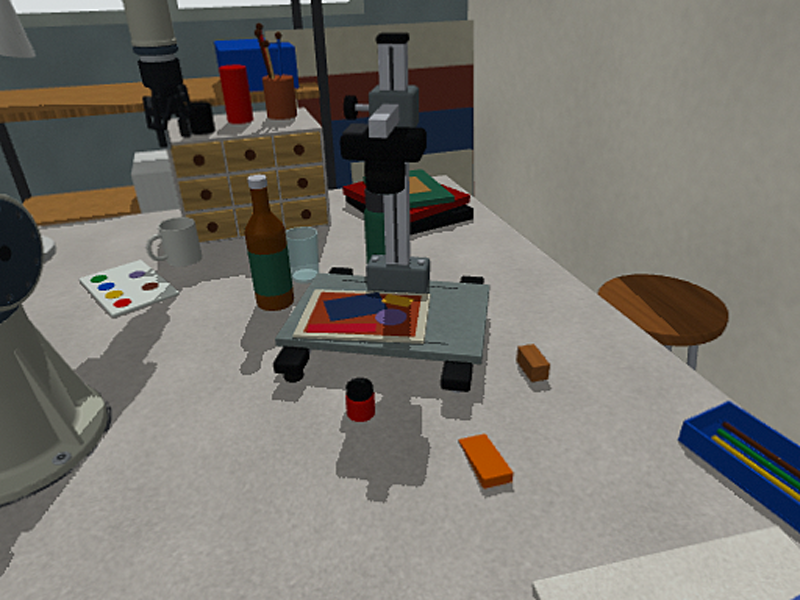

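The top view shows the stand's caps at about (487,275) for the front right, (420,402) for the front left, and (283,325) and (357,203) at the back. The wedge is at (536–586, 278–300) and the jar at (487,357). In the side view the wedge's thick end faces the viewer, away from the foot.

```bash
cat > h.py <<'E'
from rig import r
import cv2, numpy as np
from scipy.spatial.transform import Rotation as R
def cam(n,s=None):
    i=r.camera_info(n)
    if n!="wrist":
        Rc=cv2.Rodrigues(i["rvec"])[0]; return i,Rc,np.array(i["tvec"])
    M=i["mount"]; Rt=R.from_euler('xyz',s["tcp_rot"]).as_matrix(); 
    Rw=Rt@M[:3,:3]; o=Rt@M[:3,3]+s["eef_pos"]
    return i,Rw.T,-Rw.T@o
def back(n,uv,z,s=None):
    i,Rc,t=cam(n,s); p=cv2.undistortPoints(np.array(uv,float).reshape(-1,1,2),i["K"],i["distortion"])[:,0]
    d=np.c_[p,np.ones(len(p))]@Rc; o=-Rc.T@t
    z=np.broadcast_to(z,len(p))
    return o+d*((z-o[2])/d[:,2])[:,None]
def proj(n,P,s=None):
    i,Rc,t=cam(n,s); return cv2.projectPoints(np.array(P,float),cv2.Rodrigues(Rc)[0],t,i["K"],i["distortion"])[0][:,0]
def tool(P,s):  # world target -> shift in tool axes, scaled
    return (R.from_euler('xyz',s["tcp_rot"]).inv().apply(np.array(P)-s["eef_pos"]))/200
E
python3 - <<'E'
from h import *
c=np.array([(487,275),(420,402),(283,325),(357,203)])*.64
w=back("top",c,43)[:,:2]; print(w.round())
m=np.array([(-140,-130),(-140,130),(140,130),(140,-130)])
A=w-w.mean(0); H=m.T@A; yaw=np.arctan2(H[0,1]-H[1,0],H[0,0]+H[1,1]); Rz=np.array([[np.cos(yaw),-np.sin(yaw)],[np.sin(yaw),np.cos(yaw)]])
print("stand",w.mean(0),yaw,(m@Rz.T+w.mean(0)).round(1))
print("wedge",back("top",np.array([(536,278),(536,299),(586,280),(586,301)])*.64,[2,2,17,17]).round())
print("jar,block",back("top",np.array([(487,355),(478,207)])*.64,[51,30]).round())
E
```

```text
[[ 623. -118.]
 [ 396.    7.]
 [ 533.  251.]
 [ 761.  119.]]
stand [578.14252687  64.88278271] 1.0529462610818519 [[ 621.8 -121.1]
 [ 395.9    7.6]
 [ 534.5  250.9]
 [ 760.4  122.2]]
wedge [[ 625. -218.    2.]
 [ 585. -216.    2.]
 [ 618. -308.   17.]
 [ 578. -305.   17.]]
jar,block [[ 477. -112.   51.]
 [ 757. -108.   30.]]
```

```bash
python3 -m inch '[[[-0.1,-0.5,-0.1,0,0,0.1],[-0.175,-0.975,-0.1,0,0,0.3],[-0.175,-0.975,-0.1,0,0,0.3],[-0.175,-0.975,-0.1,0,0,0.3],[-0.175,-0.975,-0.1,0,0,0.3],[-0.175,-0.975,-0.1,0,0,0.3],[-0.175,-0.975,-0.1,0,0,0.3],[-0.175,-0.975,-0.1,0,0,0.3]]]' -1 20
python3 - <<'E'
from h import *
s=r.sense(); print(s["clock"],s["eef_pos"],s["tcp_rot"])
for p in [(270,230,250),(360,60,250),(340,-130,250),(560,-290,200)]: print(p,tool(p,s).round(3))
print((s["tcp_rot"][2]-1.45)/np.pi)
E
```

```text
clock: 0.77
eef_pos: [220.5, 370.1, 251.5]
tcp_rot: [3.141, -0.0, 1.736]
contact_force: [0.4, 0.6, -0.3]
opening: -0.001
grasp_force: 0.0
0.7667 [220.52486359 370.05633435 251.48261323] [ 3.14125551e+00 -3.90861281e-04  1.73600210e+00]
(270, 230, 250) [-0.731  0.129  0.007]
(360, 60, 250) [-1.644  0.433  0.007]
(340, -130, 250) [-2.564  0.178  0.006]
(560, -290, 200) [-3.535  1.131  0.256]
0.09103729701711981
```

```bash
python3 -m inch '[[[-0.3,0.05,0,0,0,0.03],[-0.6,0.1,0,0,0,0.09],[-0.98,0.2,0,0,0,0.09],[-0.98,0.2,0,0,0,0.09],[-0.98,0.2,0,0,0,0.09],[-0.98,0.2,0,0,0,0.09]]]'
python3 - <<'E'
from h import *
s=r.sense(); print(s["clock"],s["eef_pos"],s["tcp_rot"])
for p in [(350,0,250),(350,-130,250),(540,-290,200)]: print(p,tool(p,s).round(3))
E
```

```text
clock: 1.27
eef_pos: [294.9, 179.8, 251.1]
tcp_rot: [3.141, 0.002, 1.456]
contact_force: [0.3, 0.8, -0.2]
opening: -0.001
grasp_force: 0.0
1.2667 [294.86661686 179.82973149 251.13487134] [3.14080707e+00 1.90135439e-03 1.45610650e+00]
(350, 0, 250) [-0.862  0.377  0.008]
(350, -130, 250) [-1.507  0.451  0.009]
(540, -290, 200) [-2.193  1.486  0.261]
```

```bash
python3 -m inch '[[[-0.2,0.07,0,0,0,0],[-0.4,0.14,0,0,0,0],[-0.6,0.21,0,0,0,0],[-0.8,0.28,0,0,0,0],[-0.95,0.35,0,0,0,0],[-0.95,0.35,0,0,0,0]]]' | head -2
python3 -m inch '[[[-0.2,0.07,0,0,0,0],[-0.4,0.14,0,0,0,0],[-0.6,0.2,0,0,0,0],[-0.8,0.25,0,0,0,0],[-0.9,0.3,0,0,0,0],[-0.9,0.3,0,0,0,0]]]' | head -2
python3 -m inch '[[[-0.1,0.15,0,0,0,0],[-0.2,0.3,0.05,0,0,0],[-0.35,0.5,0.1,0,0,0],[-0.45,0.65,0.2,0,0,0],[-0.55,0.8,0.3,0,0,0],[-0.65,0.95,0.4,0,0,0],[-0.65,0.98,0.4,0,0,0],[-0.65,0.98,0.4,0,0,0]]]' 
python3 - <<'E'
from h import *
s=r.sense(); f=r.grab_frame("wrist"); cv2.imwrite("pics/w1.png",cv2.resize(f[:,:,::-1],(800,600),interpolation=cv2.INTER_CUBIC))
print(s["eef_pos"].tolist(),s["tcp_rot"].tolist()); np.save("s1.npy",np.r_[s["eef_pos"],s["tcp_rot"]])
E
```

```text
clock: 1.77
eef_pos: [343.9, -17.0, 251.6]
clock: 2.27
eef_pos: [383.8, -201.0, 251.2]
clock: 2.93
eef_pos: [564.4, -347.7, 168.3]
tcp_rot: [-3.139, -0.002, 1.461]
contact_force: [-0.4, 1.4, 0.3]
opening: 0.004
grasp_force: 0.0
[564.4085631455284, -347.74069811194, 168.25788771300387] [-3.1390533239774046, -0.0016903218826427313, 1.4607127729589573]
```

View pics/w1.png

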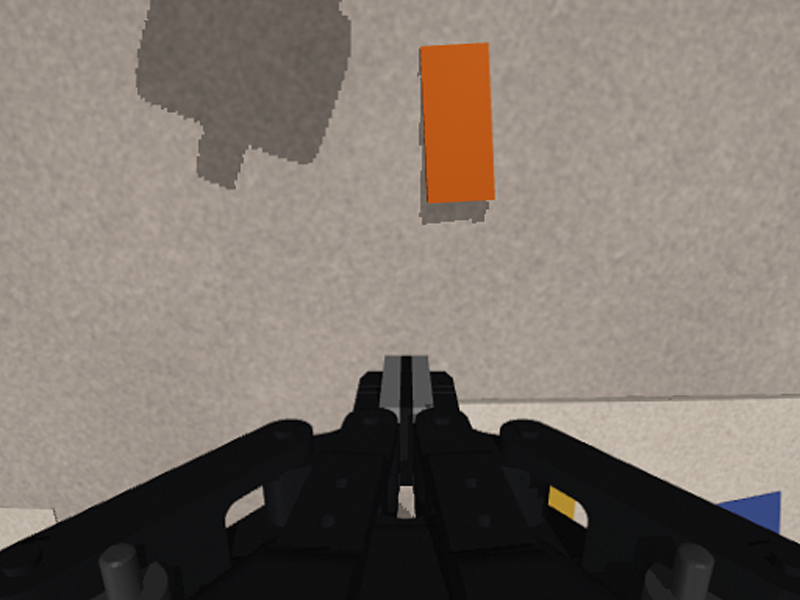

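The wrist view shows the wedge with its thin end at (421,46)–(488,43), the thick top edge at (428,203)–(495,199), and the closed fingertips at about (406,358). The foot is out of view, so I'll move forward for one more look at the cap.

```bash
python3 -m inch '[[[0.1,0.05,-0.1,0,0,0],[0.25,0.1,-0.2,0,0,0],[0.4,0.12,-0.25,0,0,0],[0.5,0.15,-0.25,0,0,0],[0.5,0.15,-0.25,0,0,0],[0.5,0.15,-0.25,0,0,0]]]'
python3 - <<'E'
from h import *
a=np.load("s1.npy"); s={"eef_pos":a[:3],"tcp_rot":a[3:]}
print(back("wrist",np.array([(421,46),(488,43),(428,203),(495,199)])*.64,[2,2,17,17],s).round(1))
s=r.sense(); f=r.grab_frame("wrist"); cv2.imwrite("pics/w2.png",cv2.resize(f[:,:,::-1],(800,600),interpolation=cv2.INTER_CUBIC))
np.save("s2.npy",np.r_[s["eef_pos"],s["tcp_rot"]])
E
```

```text
clock: 3.48
eef_pos: [603.3, -250.1, 222.5]
tcp_rot: [3.141, 0.0, 1.463]
contact_force: [0.8, -0.3, 0.9]
opening: 0.0
grasp_force: 0.0
[[ 586.8 -213.5    2. ]
 [ 625.9 -216.1    2. ]
 [ 581.2 -303.2   17. ]
 [ 621.2 -305.3   17. ]]
```

View pics/w2.png

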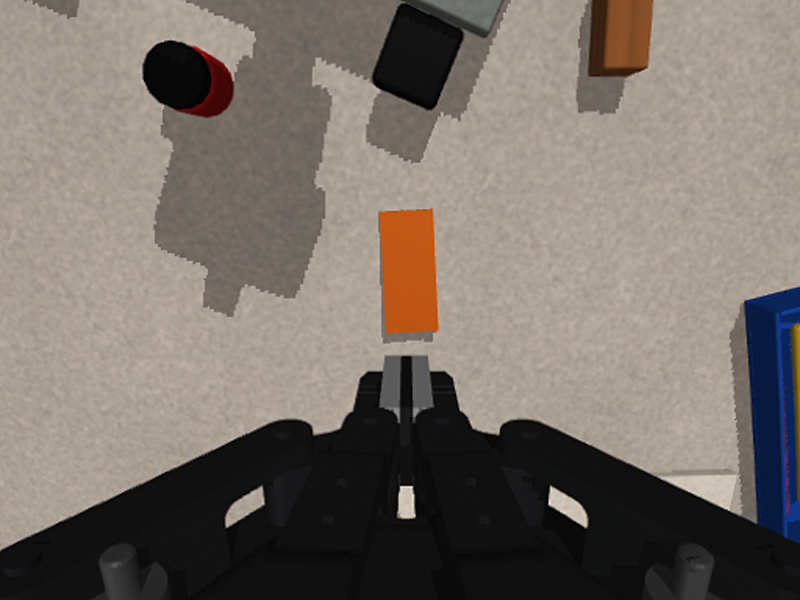

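The second wrist view shows the black cap's top face at about (403,4), (463,38), (435,106), (375,77). The wedge's corners are at (379,212), (432,209), (385,333), (437,331), and it points almost straight at the cap.

```bash
python3 - <<'E'
from h import *
a=np.load("s2.npy"); s={"eef_pos":a[:3],"tcp_rot":a[3:]}
c=back("wrist",np.array([(403,4),(463,38),(435,106),(375,77)])*.64,43,s); print(c.round(1),c.mean(0).round(1))
w=back("wrist",np.array([(379,212),(432,209),(385,333),(437,331)])*.64,[2,2,17,17],s); print(w.round(1))
f=c.mean(0)[:2]; t=w[:2,:2].mean(0); b=w[2:,:2].mean(0); d=(t-b)/np.linalg.norm(t-b); n=np.array([-d[1],d[0]])
print("tip",t,"tail",b,"yaw",np.arctan2(d[1],d[0]),"foot along/lateral from tail",(f-b)@d,(f-b)@n,"dir to foot",np.arctan2(*(f-b)[::-1]))
s=r.sense(); print(tool((*(b-30*d),60),s).round(3), s["tcp_rot"])
E
```

```text
[[ 618.1  -88.8   43. ]
 [ 652.3 -111.5   43. ]
 [ 631.6 -148.8   43. ]
 [ 596.4 -127.9   43. ]] [ 624.6 -119.3   43. ]
[[ 586.2 -213.7    2. ]
 [ 625.5 -215.7    2. ]
 [ 580.6 -303.1   17. ]
 [ 619.9 -305.8   17. ]]
tip [ 605.83103121 -214.6926939 ] tail [ 600.25538428 -304.41586041] yaw 1.5087333555150253 foot along/lateral from tail 186.30843677293967 -12.834567228417217 dir to foot 1.43995320686671
[-0.416  0.022  0.811] [3.14137403e+00 3.41577415e-04 1.46216136e+00]
```

```bash
python3 -m inch '[[[-0.2,0.005,0,0,0,0.007],[-0.4,0.012,0.1,0,0,0.007],[-0.42,0.012,0.3,0,0,0.007],[-0.42,0.012,0.5,0,0,0.007],[-0.42,0.012,0.7,0,0,0.007],[-0.42,0.012,0.81,0,0,0.007],[-0.42,0.012,0.81,0,0,0.007],[-0.42,0.012,0.81,0,0,0.007]]]' -0.6 20
python3 - <<'E'
from h import *
s=r.sense(); print(s["tcp_rot"]); f=np.array([624.6,-119.3]); b=np.array([600.3,-304.4]); d=(f-b)/np.linalg.norm(f-b)
print(d,tool((*(b-28*d),4),s).round(4), "yaw err/pi",(s["tcp_rot"][2]-np.arctan2(d[1],d[0]))/np.pi)
E
```

```text
clock: 4.2
eef_pos: [595.3, -336.2, 58.5]
tcp_rot: [-3.139, -0.001, 1.438]
contact_force: [0.0, -0.2, 0.9]
opening: 0.199
grasp_force: 0.0
[-3.13881919e+00 -9.39388878e-04  1.43766385e+00]
[0.13016353 0.99149254] [0.0206 0.0049 0.2723] yaw err/pi -0.000827150109322121
```

```bash
python3 -m inch '[[[0.02,0.005,0.1,0,0,0],[0.02,0.005,0.2,0,0,0],[0.02,0.005,0.25,0,0,0],[0.02,0.005,0.272,0,0,0],[0.02,0.005,0.272,0,0,0],[0.02,0.005,0.272,0,0,0]]]'
python3 -m inch '[[[0.03,0,0,0,0,0],[0.06,0,0,0,0,0],[0.09,0,0,0,0,0],[0.12,0,0,0,0,0],[0.15,0,0,0,0,0],[0.18,0,0,0,0,0],[0.21,0,0,0,0,0],[0.24,0,0,0,0,0]]]'
python3 -m inch '[[[0.03,0,0,0,0,0],[0.06,0,0,0,0,0],[0.09,0,0,0,0,0],[0.12,0,0,0,0,0],[0.15,0,0,0,0,0],[0.15,0,0,0,0,0]]]'
python3 - <<'E'
from h import *
s=r.sense(); f=r.grab_frame("wrist"); cv2.imwrite("pics/w3.png",cv2.resize(f[:,:,::-1],(800,600),interpolation=cv2.INTER_CUBIC))
np.save("s3.npy",np.r_[s["eef_pos"],s["tcp_rot"]])
E
```

```text
clock: 4.7
eef_pos: [599.0, -332.8, 6.4]
tcp_rot: [3.14, 0.001, 1.438]
contact_force: [0.1, 0.6, 0.1]
opening: 0.202
grasp_force: 0.0
clock: 5.37
eef_pos: [604.7, -284.0, 4.9]
tcp_rot: [3.141, 0.0, 1.439]
contact_force: [-0.1, -0.8, 1.0]
opening: 0.205
grasp_force: 0.4
clock: 5.87
eef_pos: [608.5, -253.6, 4.8]
tcp_rot: [-3.141, -0.0, 1.439]
contact_force: [0.8, -0.0, -0.6]
opening: 0.201
grasp_force: 0.0
```

View pics/w3.png

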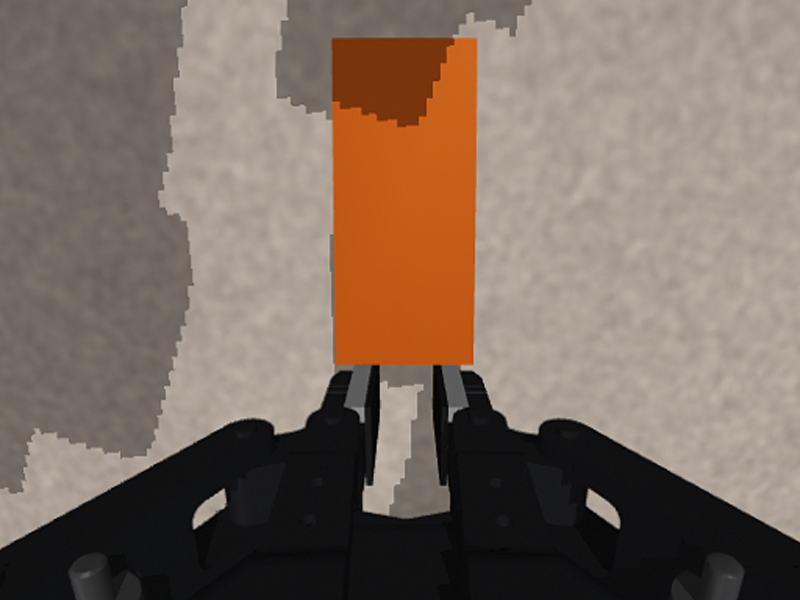

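The wedge is now square to both fingertips. Its thin end is at (333,38)–(477,38) and its thick end at (334,365)–(473,365), both centred on the tool.

```bash
python3 - <<'E'
from h import *
a=np.load("s3.npy"); s={"eef_pos":a[:3],"tcp_rot":a[3:]}
w=back("wrist",np.array([(333,38),(477,38),(334,365),(473,365)])*.64,[2,2,17,17],s)[:,:2]
t=w[:2].mean(0); b=w[2:].mean(0); yaw=s["tcp_rot"][2]; d=np.array([np.cos(yaw),np.sin(yaw)]); n=np.array([-d[1],d[0]])
f=np.array([624,-120.]); print(w.round(1),np.arctan2(*(t-b)[::-1]),yaw)
print("tail->foot",(f-b)@d,(f-b)@n,"tcp->tail",(b-s["eef_pos"][:2])@d,"tcp->foot",(f-s["eef_pos"][:2])@d)
E
```

```text
[[ 601.2 -150.7]
 [ 640.3 -156. ]
 [ 588.5 -239.7]
 [ 628.4 -245. ]] 1.433473203304474 1.4391795273052606
tail->foot 123.35020220250833 0.6399531757856292 tcp->tail 11.073416401331643 tcp->foot 134.42361860383997
```

```bash
python3 -m inch '[[[0.03,0,0,0,0,0],[0.06,0,0,0,0,0],[0.09,0,0,0,0,0],[0.12,0,0,0,0,0],[0.15,0,0,0,0,0],[0.18,0,0,0,0,0],[0.2,0,0,0,0,0],[0.2,0,0,0,0,0]]]' |grep -E "eef|cont"
python3 -m inch '[[[0.02,0,0,0,0,0],[0.03,0,0,0,0,0],[0.035,0,0,0,0,0],[0.035,0,0,0,0,0]]]'|grep -E "eef|cont"
for i in 1 2; do python3 -m inch '[[[0.005,0,0,0,0,0],[0.01,0,0,0,0,0],[0.01,0,0,0,0,0]]]'|grep -E "eef|cont|rot"; done
```

```text
eef_pos: [613.9, -214.2, 4.9]
contact_force: [-0.5, -0.7, 0.0]
eef_pos: [614.8, -208.1, 4.9]
contact_force: [-0.2, -0.1, 0.5]
eef_pos: [615.0, -206.2, 4.9]
tcp_rot: [-3.142, -0.0, 1.438]
contact_force: [-0.3, 0.1, 0.4]
eef_pos: [615.3, -204.2, 4.9]
tcp_rot: [-3.142, -0.0, 1.439]
contact_force: [0.2, 0.3, -0.2]
```

```bash
for i in 1 2 3 4 5; do python3 -m inch '[[[0.005,0,0,0,0,0],[0.01,0,0,0,0,0],[0.01,0,0,0,0,0],[0.01,0,0,0,0,0]]]'|grep -E "eef|cont"; done
```

```text
eef_pos: [615.5, -202.2, 4.9]
contact_force: [0.3, 0.3, -0.3]
eef_pos: [615.8, -200.2, 4.9]
contact_force: [-0.8, 0.3, -0.9]
eef_pos: [616.1, -198.2, 4.9]
contact_force: [0.6, 0.2, -0.6]
eef_pos: [616.3, -196.3, 4.9]
contact_force: [-0.1, -1.1, 0.4]
eef_pos: [616.6, -194.4, 4.9]
contact_force: [0.0, -1.0, 0.3]
```

```bash
for i in 1 2 3; do python3 -m inch '[[[0.005,0,0,0,0,0],[0.01,0,0,0,0,0],[0.01,0,0,0,0,0],[0.01,0,0,0,0,0]]]'|grep -E "eef|cont"; done
```

```text
eef_pos: [616.9, -192.6, 4.9]
contact_force: [-0.4, -3.5, -0.6]
eef_pos: [617.1, -190.7, 4.9]
contact_force: [-0.1, -5.0, -0.7]
eef_pos: [617.4, -189.1, 4.9]
contact_force: [-0.8, -7.6, -1.8]
```

```bash
for i in 1 2; do python3 -m inch '[[[0.005,0,0,0,0,0],[0.01,0,0,0,0,0],[0.01,0,0,0,0,0],[0.01,0,0,0,0,0]]]'|grep -E "eef|cont"; done
python3 - <<'E'
from h import *
s=r.sense(); f=r.grab_frame("side")
cv2.imwrite("pics/s4.png",cv2.resize(f[200:290,170:340,::-1],(800,424),interpolation=cv2.INTER_CUBIC))
print(s["contact_force"],s["clock"])
E
```

```text
eef_pos: [617.6, -187.5, 4.9]
contact_force: [-2.1, -9.4, -1.7]
eef_pos: [617.9, -185.9, 4.9]
contact_force: [-1.6, -11.1, -1.2]
[ -1.58673048 -11.12744196  -1.15675684] 10.75
```

View pics/s4.png

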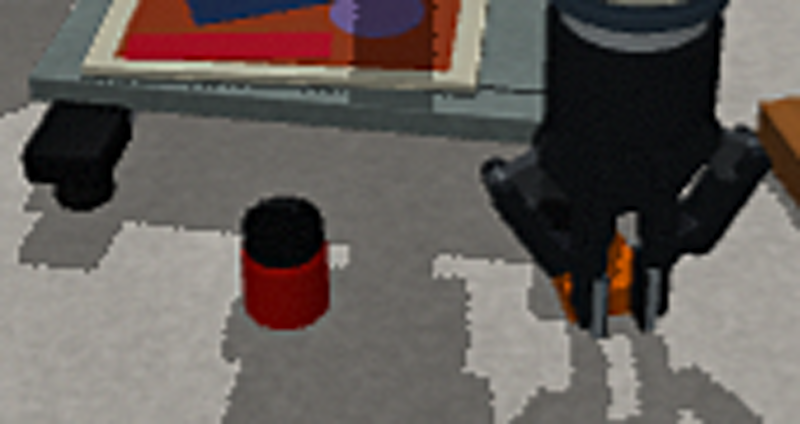

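The fingertips are square on the wedge, 11 N holds steadily, and the front left foot stands on the table at about (85,190). Next I'll back off, rise, shut the fingers and go above the cap.

```bash
python3 -m inch '[[[-0.03,0,0,0,0,0],[-0.07,0,0,0,0,0],[-0.1,0,0,0,0,0],[-0.12,0,-0.05,0,0,0],[-0.12,0,-0.2,0,0,0],[-0.12,0,-0.4,0,0,0],[-0.12,0,-0.5,0,0,0],[-0.12,0,-0.5,0,0,0]]]'|grep -E "eef|cont"
python3 -m inch '[[[0,0,0,0,0,0],[0,0,0,0,0,0],[0,0,0,0,0,0],[0,0,0,0,0,0]]]' -1 20
python3 - <<'E'
from h import *
s=r.sense(); f=r.grab_frame("wrist"); cv2.imwrite("pics/w5.png",cv2.resize(f[:,:,::-1],(800,600),interpolation=cv2.INTER_CUBIC))
np.save("s5.npy",np.r_[s["eef_pos"],s["tcp_rot"]]); print(tool((624,-120,60),s).round(3))
E
```

```text
eef_pos: [618.0, -209.5, 111.1]
contact_force: [0.3, -0.8, 0.8]
clock: 11.8
eef_pos: [613.8, -207.9, 103.5]
tcp_rot: [-3.139, -0.001, 1.439]
contact_force: [-0.2, -0.2, -1.2]
opening: 0.0
grasp_force: 0.0
[ 0.442 -0.007  0.218]
```

View pics/w5.png

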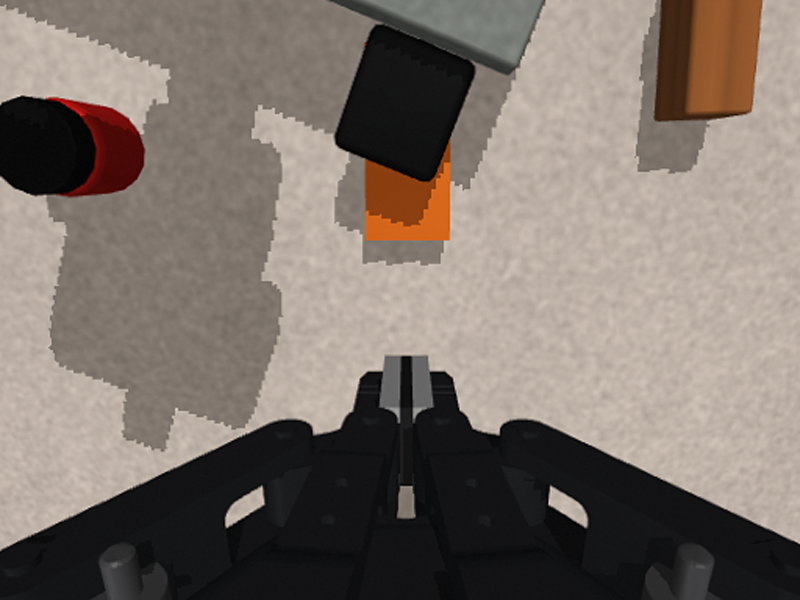

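The wedge stays under the foot with its tail at (365–450,240). The cap centre is at about (406,104), directly ahead of the fingers.

```bash
python3 -m inch '[[[0.1,0,0,0,0,0],[0.25,0,0,0,0,0],[0.4,0,0,0,0,0],[0.44,0,0.05,0,0,0],[0.44,0,0.15,0,0,0],[0.44,0,0.2,0,0,0],[0.44,0,0.2,0,0,0],[0.44,0,0.2,0,0,0]]]'|grep -E "eef|cont"
python3 - <<'E'
from h import *
a=np.load("s5.npy"); s={"eef_pos":a[:3],"tcp_rot":a[3:]}
c=back("wrist",np.array([(377,25),(475,66),(434,180),(337,145)])*.64,43,s).mean(0); print(c)
print(back("wrist",np.array([(365,240),(450,240)])*.64,17,s).mean(0))
s=r.sense(); print(s["eef_pos"],tool((*c[:2],44),s).round(4))
E
```

```text
eef_pos: [625.5, -121.4, 63.8]
contact_force: [0.5, -0.2, 0.7]
[ 624.57815369 -118.42189765   43.        ]
[ 617.76660041 -175.10004267   17.        ]
[ 625.53983434 -121.3996475    63.84040738] [ 0.0141 -0.0065  0.0992]
```

```bash
python3 -m inch '[[[0.01,-0.005,0.03,0,0,0],[0.01,-0.005,0.06,0,0,0],[0.01,-0.005,0.08,0,0,0],[0.01,-0.005,0.08,0,0,0],[0.01,-0.005,0.08,0,0,0]]]'|grep -E "eef|cont"
for i in 1 2 3; do python3 -m inch '[[[0,0,0.005,0,0,0],[0,0,0.01,0,0,0],[0,0,0.01,0,0,0]]]'|grep -E "eef|cont"; done
```

```text
eef_pos: [625.5, -119.1, 48.8]
contact_force: [-0.8, -0.0, -0.2]
eef_pos: [625.7, -118.9, 46.9]
contact_force: [-0.4, -0.1, -1.0]
eef_pos: [625.5, -118.9, 44.7]
contact_force: [-0.7, -0.2, 1.2]
eef_pos: [625.7, -118.9, 44.3]
contact_force: [-6.4, 1.1, 13.9]
```

```bash
for i in 1 2; do python3 -m inch '[[[0,0,0.003,0,0,0],[0,0,0.005,0,0,0],[0,0,0.005,0,0,0]]]'|grep -E "eef|cont"; done
```

```text
eef_pos: [625.8, -119.0, 44.2]
contact_force: [-8.0, 1.6, 22.1]
eef_pos: [625.8, -119.0, 44.0]
contact_force: [-10.5, 3.4, 31.2]
```

```bash
python3 -m inch '[[[0,0,0,0,0,0],[0,0,0,0,0,0],[0,0,0,0,0,0],[0,0,0,0,0,0],[0,0,0,0,0,0],[0,0,0,0,0,0]]]'|grep -E "eef|cont"
python3 -m inch '[[[0,0,-0.01,0,0,0],[0,0,-0.02,0,0,0],[0,0,-0.05,0,0,0],[0,0,-0.15,0,0,0],[0,0,-0.3,0,0,0],[-0.1,0,-0.3,0,0,0],[-0.3,0,-0.3,0,0,0],[-0.4,0,-0.3,0,0,0]]]'|grep -E "eef|cont"
python3 -m inch '[[[-0.05,0,-0.1,0,0,0],[-0.1,0,-0.2,0,0,0],[-0.1,0,-0.2,0,0,0],[-0.1,0,-0.2,0,0,0],[-0.1,0,-0.2,0,0,0]]]'|grep -E "clock|eef|cont"
python3 - <<'E'
from h import *
s=r.sense(); f=r.grab_frame("wrist"); g=r.grab_frame("side")
cv2.imwrite("pics/w6.png",np.hstack([cv2.resize(f[:,:,::-1],(400,300)),cv2.resize(g[140:290,160:360,::-1],(400,300),interpolation=cv2.INTER_CUBIC)]))
np.save("s6.npy",np.r_[s["eef_pos"],s["tcp_rot"]])
E
```

```text
eef_pos: [625.8, -119.0, 44.1]
contact_force: [-10.9, 2.2, 31.8]
eef_pos: [615.3, -200.6, 101.8]
contact_force: [-0.2, -0.1, 0.3]
clock: 15.77
eef_pos: [612.1, -217.7, 140.4]
contact_force: [0.2, -0.3, 0.0]
```

View pics/w6.png

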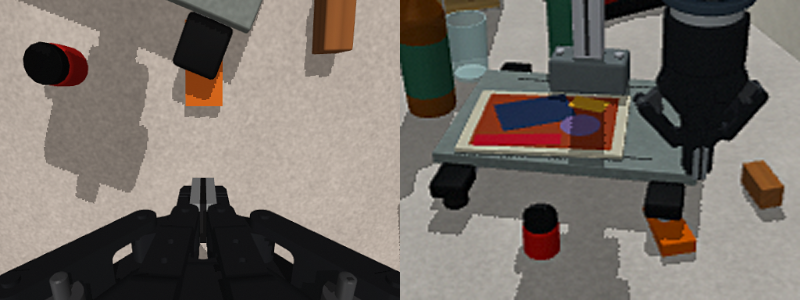

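The wedge is in place under the cap, with its tail at (186–222,106) in the left view. The stand, panel, jar and block are undisturbed and the arm is clear.

```bash
python3 -c "
from rig import r
print(r.sign_off())"
```

```text
the job is handed in; nothing more can be done
None
```

The job is handed in at about 16 s: the wedge is under the bare foot at about 11 N of push, the cap sank only about 0.5 mm under a 31 N press, and the last pictures show nothing else disturbed.

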